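Show the sorter the fitting that lacks its washer

TASK

Press the green call button to call the sorter over, then show her the reject: point straight down at the one fitting on the tray that has no copper washer, fingertips two or three centimetres above its top, and stay there for two seconds without touching it or dipping to any of the good fittings. Then point in the same way at the red bin, where it has to go: fingertips a few centimetres above the middle of its mouth, and finish still pointing there. Do not touch the fittings, tray, bins, calliper or ring gauge: all stay exactly where they are.

Things in the scene. Friction and masses are not known exactly. Their poses are not given: they have to be found in the camera images.
- fitting_bare: the reject, the only one of five fittings with NO copper-coloured washer round the foot of its thread: standing loose on the tray: a steel pipe fitting 59 mm high, about 41 mm across its widest hexagon (24 to 37 mm up), a threaded stud of 22 mm diameter pointing up. Origin: centre of its underside; z up along the fitting; its top is 59 mm above the origin.
- fitting_a: a good fitting, with a copper-coloured washer (35 mm across, 3 mm thick) lying round the foot of its thread, 37 mm up; otherwise standing loose on the tray: a steel pipe fitting 59 mm high, about 41 mm across its widest hexagon (24 to 37 mm up), a threaded stud of 22 mm diameter pointing up. Origin: centre of its underside; z up along the fitting; its top is 59 mm above the origin.
- fitting_b: a good fitting, with a copper-coloured washer (35 mm across, 3 mm thick) lying round the foot of its thread, 37 mm up; otherwise standing loose on the tray: a steel pipe fitting 59 mm high, about 41 mm across its widest hexagon (24 to 37 mm up), a threaded stud of 22 mm diameter pointing up. Origin: centre of its underside; z up along the fitting; its top is 59 mm above the origin.
- fitting_c: a good fitting, with a copper-coloured washer (35 mm across, 3 mm thick) lying round the foot of its thread, 37 mm up; otherwise standing loose on the tray: a steel pipe fitting 59 mm high, about 41 mm across its widest hexagon (24 to 37 mm up), a threaded stud of 22 mm diameter pointing up. Origin: centre of its underside; z up along the fitting; its top is 59 mm above the origin.
- fitting_d: a good fitting, with a copper-coloured washer (35 mm across, 3 mm thick) lying round the foot of its thread, 37 mm up; otherwise standing loose on the tray: a steel pipe fitting 59 mm high, about 41 mm across its widest hexagon (24 to 37 mm up), a threaded stud of 22 mm diameter pointing up. Origin: centre of its underside; z up along the fitting; its top is 59 mm above the origin.
- tray: the wooden-framed sorting tray with a wire-mesh floor, 220 mm (its x) by 310 mm (its y), frame 32 mm high and 16 mm wide, mesh floor 12 mm up; fixed to the bench. Origin: centre of its underside. The five fittings stand in it at least 80 mm apart, centre to centre; which stands where changes.
- bin_red: the reject bin, the only red bin: an open-fronted plastic picking bin, 150 mm long (its x), 100 mm wide (its y), 75 mm high with a 42 mm lip on its front (-x) side, walls 3 mm. Origin: centre of its underside; its rim is 75 mm above the origin. Loose; two fittings without washers lie in it, below the rim. It stands on the robot's left, nearer or farther than the blue bin.
- bin_blue: the bin for good fittings, blue: an open-fronted plastic picking bin, 150 mm long (its x), 100 mm wide (its y), 75 mm high with a 42 mm lip on its front (-x) side, walls 3 mm. Origin: centre of its underside; its rim is 75 mm above the origin. Loose; four fittings with washers lie in it, below the rim.
- call (a joint): travel of the green call button: 0 released, 0.006 m fully pressed. It moves straight down, springs back by itself, and takes about 5 N to press fully. Pressed counts from 0.004 m.
- call_top (a point): centre of the top face of the green call button (32 mm diameter, standing in a black collar) on a grey box 85 by 85 mm and 57 mm high, fixed to the bench on the robot's right. z up.
- calliper: a digital calliper lying flat, 235 mm long (its x), about 60 mm wide, 14 mm thick; loose. Origin: under the middle of its beam. To be left alone.
- ring_gauge: a thread ring gauge lying flat, dark steel ring, 57 mm diameter, 14 mm thick; loose. Origin: centre of its underside. To be left alone.
There are look-alikes about, which are no part of the job. What is shaped like the part that bears call but turquoise or yellow is not meant.

How it is judged:
By the outcome, as a careful person would: the job done as asked, in the order asked, and still so for the second after the job is handed in, with the robot touching nothing.
It also fails if it takes over 42 s, if anything falls off the work surface, if the arm or the gripper's body presses on something with over 40 N, if the wrist force passes 120 N, or if a joint passes its speed limit or range.

ROBOT

A 6-joint arm with a two-finger parallel gripper is mounted at the origin on the work surface. World frame = base frame: x ahead of the robot, y to its left, z up, the work surface at z = 0. Lengths are in m, angles in degrees, forces in N, time in s.
With the tool pointing down it reaches from about 0.375 to 0.9 m from the base axis. Payload 3.1 kg.
Tool frame: the origin (TCP) lies at the very end of the fingers, on their centre line; the grasp point (between the pads) lies behind it (bot.grip_depth is the z of the grasp point in the tool frame, in m); z points along the fingers, y is the direction in which the jaws open and shut (so a half turn about z gives the same grasp; the last joint's range is limited). The gripper opens to 87 mm and grips with 3 to 60 N. Pads are 19 mm wide; open, the fingers measure 117 mm over their backs; the gripper's body (75 mm by 190 mm) begins 51 mm behind the grasp point.
Start: joints at [-79.727, 30.224, 82.088, -0, 67.689, -10.227], TCP at [0.219, -0.585, 0.223] pointing down, gripper open.
Joint ranges: [-176.69, 176.69], [-43.24, 126.21], [12.49, 139.97], [-82, 262], [0, 151.66], [-163.58, 163.58]. Speed limits (degrees/s): [159.86, 159.86, 180, 180, 180, 180].

INTERFACE

Orientations are given as a 3x3 rotation matrix whose columns are the frame's x, y, z axes.
In Python, from rig import bot, vision gives the robot as it stands. The module is installed in compiled form; this text tells all that it offers.
- The arm moves only by the shell command python3 -m jog 'ROWS'. ROWS is JSON, a list of rows, each a list of 3 entries, a list of its own where there are three numbers: the shift along the tool's x, y, z in mm, then the turn, a rotation vector about the tool's x, y, z in degrees, then the closure, from 0 (fully open) to 1 (shut). In form: [[[dx, dy, dz], [wx, wy, wz], fingers], ...]. A call has 1 to 12 rows; each row is the pose to reach, as a shift and turn from the pose commanded when the call began, along the tool's axes at that moment; what a row does not reach only later rows make up. A row lasts 1/12 s, in which the tool goes at most 41.7 mm and 7.16 degrees, less where a joint would pass 70% of its speed; a pose out of reach is approached as far as the arm can. A call with a gripper value outside its range is refused whole. The fingers move at their own pace and stop on an object; the grip force is fixed at half the most. Time passes only in rows, so rows that repeat a pose let the fingers close. It gives the time, the measured TCP pose, the force and the opening at its end, in the units of the state.
- bot.read_state(): the state, without advancing time (a new reading comes with each control period).
- vision.capture(name): name is "side" or "top"; returns the picture (480x640x3 uint8, red, green, blue); there is no depth.
- vision.camera_info(name): a dict with "intrinsics" (3x3 intrinsics, pixels), "camera_from_world" (4x4, takes a point from world to camera coordinates). Camera axes: x right, y up, looking along -z (the intrinsics and any distortion apply to the point x, -y, -z); pixel columns grow to the right and rows downward; lengths in m; the calibration is good to about 2 mm. A picture is of the moment at which its call begins. camera_info takes no time and is no camera call.
- bot.hand_in(): hands the job in, once; it reports no verdict.
The state is a dict: "time_s": time; "joint_positions": joint angles; "qvel": joint speeds; "tau": joint torques, N m; "position": TCP position; "tcp_rot": TCP orientation; "force": force on the tool from outside, world axes, zero at the start; "moment": the same for the moment, N m; "opening": opening from 0.0 (shut) to 1.0 (fully open).
Only numpy, scipy, OpenCV 4.12 (cv2) and the standard library are available. Lean on these libraries where they do the work, as an engineer would, in place of code of your own. Each camera call takes 0.05 s, during which the arm holds its last target. There are 200 camera calls.

## Working session

There is one attempt and no reset: what is moved stays moved. The work goes in short steps, Python scripts to look and compute and a shell command to move; the robot and the scene stay as the last step left them, time stands still between calls to the robot, and variables do not carry over. Pictures are saved under pics/ and viewed, about 8 in all and at most 12, crops included, and the job is handed in when it is done.

```bash
mkdir -p pics; cat > h.py <<'E'
import numpy as np, cv2
from rig import bot, vision
def save(n,f):
    im=vision.capture(n); cv2.imwrite(f,im[:,:,::-1]); return im
def ray(n,u,v,z):
    c=vision.camera_info(n); K=np.array(c["intrinsics"]); T=np.array(c["camera_from_world"])
    d=np.linalg.inv(K)@[u,v,1]; d=d*[1,-1,-1]
    R=T[:3,:3]; o=-R.T@T[:3,3]; w=R.T@d
    return o+w*(z-o[2])/w[2]
def proj(n,p):
    c=vision.camera_info(n); K=np.array(c["intrinsics"]); T=np.array(c["camera_from_world"])
    q=(T@[*p,1])[:3]*[1,-1,-1]; q=K@q; return q[:2]/q[2]
E
python3 - <<'E'
from h import *
save("top","pics/top1.png"); save("side","pics/side1.png")
print(vision.camera_info("top")); print(vision.camera_info("side"));s=bot.read_state();print(s["time_s"],s["tcp_rot"],s["force"],bot.grip_depth)
E
```

```text
{'intrinsics': array([[498.2547962 ,   0.        , 315.21744612],
       [  0.        , 498.2547962 , 243.94402931],
       [  0.        ,   0.        ,   1.        ]]), 'camera_from_world': array([[ 0.01135724, -0.99969043,  0.02213714, -0.03068866],
       [ 0.99754612,  0.01285686,  0.06882175, -0.4514364 ],
       [-0.06908506,  0.02130119,  0.99738333, -1.28275857],
       [ 0.        ,  0.        ,  0.        ,  1.        ]])}
{'intrinsics': array([[439.47709815,   0.        , 320.58205295],
       [  0.        , 439.47709815, 238.29534439],
       [  0.        ,   0.        ,   1.        ]]), 'camera_from_world': array([[-0.95713151, -0.28908501, -0.01814211,  0.40736667],
       [ 0.20132942, -0.70899663,  0.67586259, -0.15049004],
       [-0.20824444,  0.64323684,  0.73680433, -0.78695148],
       [ 0.        ,  0.        ,  0.        ,  1.        ]])}
0.1 [[ 9.36676902e-01  3.50194603e-01 -3.49315502e-04]
 [ 3.50194617e-01 -9.36675052e-01  1.89125129e-03]
 [ 3.35110880e-04 -1.89381981e-03 -9.99998151e-01]] [-0.20984115 -0.15293983  0.07670623] -0.0187
```

View pics/top1.png

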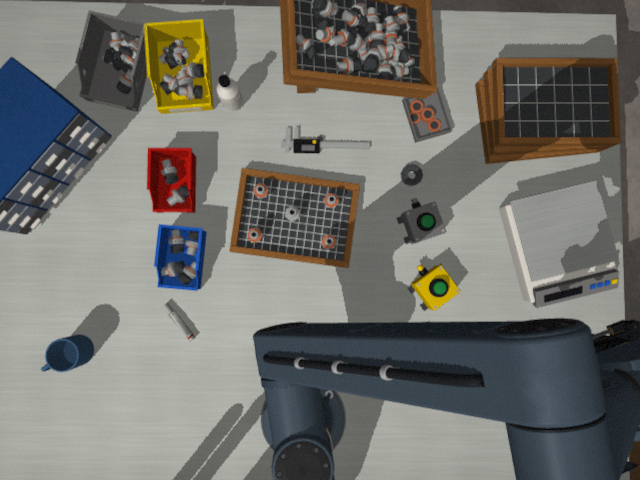

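View pics/side1.png

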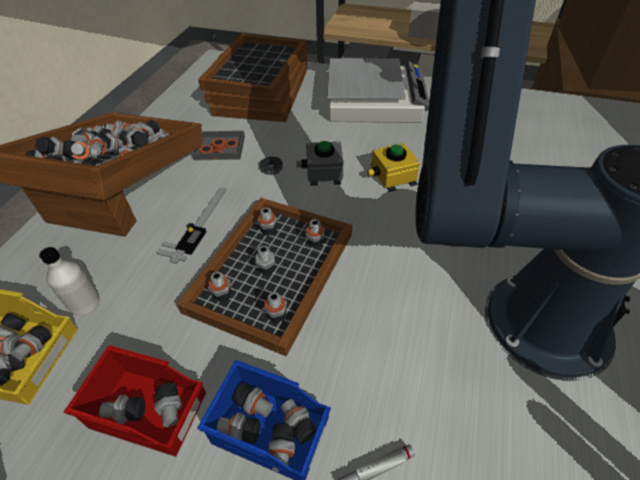

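The top view shows two green buttons: one on a grey box at (427,222) and one on a yellow box at (437,287). The grey one is meant, because the yellow is the named look-alike. The fittings are at (260,190), (331,200), (254,235), (330,241) with copper, and (292,213) with none, so that last one is the reject. The red bin is at (172,180). I'll confirm with one crop and measure.

```bash
python3 - <<'E'
from h import *
t=cv2.imread("pics/top1.png"); s=cv2.imread("pics/side1.png")
a=cv2.resize(t[160:310,225:465],None,fx=3,fy=3,interpolation=2)[:300*2][:, :720]
b=cv2.resize(s[130:360,170:430],(400,354),interpolation=2)
a=cv2.resize(a,(400,250)); c=np.zeros((354,400,3),np.uint8); c[:250]=a
cv2.imwrite("pics/crop1.png",np.hstack([c,b]))
def comps(im,m,mina=40):
    n,l,st,ce=cv2.connectedComponentsWithStats(m.astype(np.uint8)); return [(ce[i].round(1),st[i].tolist()) for i in range(1,n) if st[i][4]>mina]
def tri(ut,us):
    from scipy.optimize import least_squares
    r=least_squares(lambda p:np.r_[proj("top",p)-ut,proj("side",p)-us],[.5,0,.05]); return r.x.round(4),r.fun.round(1)
for n,im in(("top",t),("side",s)):
    h=cv2.cvtColor(im,cv2.COLOR_BGR2HSV).astype(int)
    print(n,"green",comps(im,(h[...,0]>50)&(h[...,0]<90)&(h[...,1]>120)&(h[...,2]>30)))
    print(n,"red",comps(im,((h[...,0]<4)|(h[...,0]>176))&(h[...,1]>180)&(h[...,2]>60),200))
print("fit",tri((292,213),(264,252)),ray("top",292,211.5,.071),ray("side",265,248,.071))
for z in(.057,.07):print("btn",ray("top",427,222,z),ray("side",325,147,z))
for p in((147,149),(194,149),(194,212),(150,212)):print("bin",p,ray("top",*p,.075))
E
```

```text
top green [(array([426.8, 221. ]), [421, 215, 13, 13, 140]), (array([439.4, 287.4]), [433, 281, 14, 14, 152])]
top red [(array([171.1, 177.7]), [147, 148, 49, 64, 2198])]
side green [(array([324.1, 146. ]), [318, 142, 13, 10, 100]), (array([396.5, 150.2]), [390, 145, 14, 11, 121])]
side red [(array([134.1, 397.1]), [65, 346, 138, 110, 6780])]
fit (array([0.5252, 0.035 , 0.0648]), array([ 0.1,  0.2, -0.1, -0. ])) [0.52864246 0.03503848 0.071     ] [0.52417154 0.02995054 0.071     ]
btn [ 0.50855065 -0.30813127  0.057     ] [ 0.51101462 -0.32317116  0.057     ]
btn [ 0.50703216 -0.30491192  0.07      ] [ 0.50577514 -0.30588184  0.07      ]
bin (147, 149) [0.68031958 0.39963728 0.075     ]
bin (194, 149) [0.68232927 0.2826878  0.075     ]
bin (194, 212) [0.52336415 0.27823234 0.075     ]
bin (150, 212) [0.52180951 0.38678782 0.075     ]
```

View pics/crop1.png

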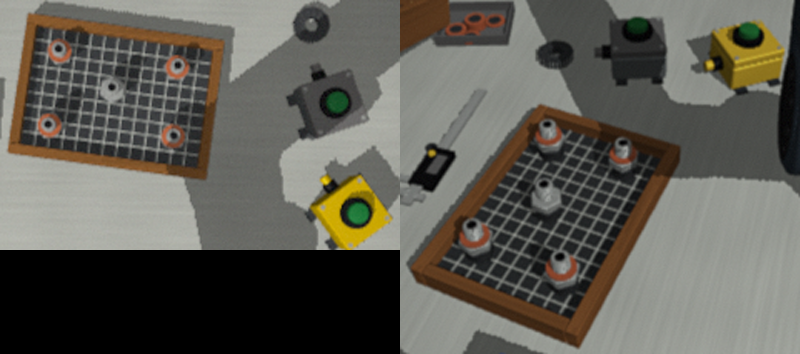

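The crop confirms it: the centre fitting has no copper ring and the other four do. The button on the grey box is at about (0.508,-0.305,0.070). I'll shut the fingers and move above it.

```bash
python3 -m jog '[[[370,-161,80],[0,0,0],1],[[370,-161,80],[0,0,0],1],[[370,-161,80],[0,0,0],1],[[370,-161,80],[0,0,0],1],[[370,-161,80],[0,0,0],1],[[370,-161,80],[0,0,0],1],[[370,-161,80],[0,0,0],1],[[370,-161,80],[0,0,0],1],[[370,-161,80],[0,0,0],1],[[370,-161,80],[0,0,0],1],[[370,-161,120],[0,0,0],1],[[370,-161,120],[0,0,0],1]]'
python3 - <<'E'
from h import *
a=save("top","/tmp/a.png"); b=save("side","/tmp/b.png"); s=bot.read_state()
R=np.array(s["tcp_rot"]);p=np.array(s["position"]);print(p,s["force"],s["opening"],proj("top",p),proj("side",p))
print("to btn, tool mm",1000*R.T@(np.array([.508,-.305,.070])-p))
A=cv2.resize(a[150:300,340:500],(400,375),interpolation=2);B=cv2.resize(b[80:230,245:405],(400,375),interpolation=2)
cv2.imwrite("pics/crop2.png",np.hstack([A,B])[:,:,::-1])
E
```

```text
time_s: 1.1
position: [0.5067, -0.2999, 0.096]
tcp_rot: [[0.935, 0.354, -0.01], [0.354, -0.935, 0.009], [-0.007, -0.012, -1.0]]
force: [-1.7, 1.8, -1.2]
opening: 0.171
[ 0.50758118 -0.30372777  0.10088938] [-0.12313579 -1.04464888 -0.32416328] 0.07721027668753798 [429.61216659 220.35292698] [323.8412294  136.31270179]
to btn, tool mm [ 0.03922349  1.49215219 30.88235773]
```

View pics/crop2.png

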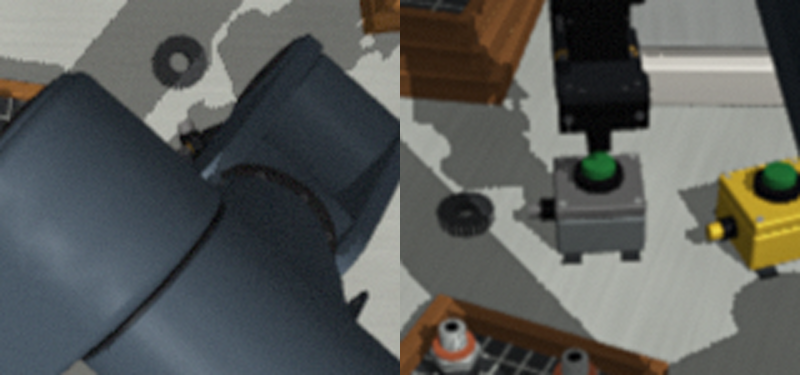

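The shut fingertips are just above the green button, seen in the side crop at (598,155). The tip centre is in line with it, so I'll press in steps.

```bash
python3 -m jog '[[[0,1,15],[0,0,0],1],[[0,1,28],[0,0,0],1],[[0,1,33],[0,0,0],1],[[0,1,36],[0,0,0],1],[[0,1,36],[0,0,0],1],[[0,1,36],[0,0,0],1]]'
```

```text
time_s: 1.7
position: [0.5099, -0.3084, 0.0726]
tcp_rot: [[0.937, 0.348, 0.004], [0.348, -0.937, -0.004], [0.002, 0.005, -1.0]]
force: [-3.4, 3.3, 20.4]
opening: 0.006
```

```bash
python3 -m jog '[[[0,0,0],[0,0,0],1],[[0,0,0],[0,0,0],1]]'
python3 - <<'E'
from h import *
b=save("side","/tmp/b.png"); s=bot.read_state();p=s["position"];print(p,s["force"],s["moment"],proj("side",p))
cv2.imwrite("pics/crop3.png",cv2.resize(b[100:190,270:380],(733,600),interpolation=2)[:,:,::-1])
E
```

```text
time_s: 1.87
position: [0.5099, -0.3084, 0.0726]
tcp_rot: [[0.937, 0.348, 0.004], [0.348, -0.937, -0.004], [0.002, 0.005, -1.0]]
force: [-3.8, 1.0, 20.9]
opening: 0.008
[ 0.50994492 -0.30843522  0.07263205] [-3.69674238  2.4819894  20.25271899] [ 0.57347058  0.6939538  -0.00632983] [323.60015326 145.17522832]
```

View pics/crop3.png

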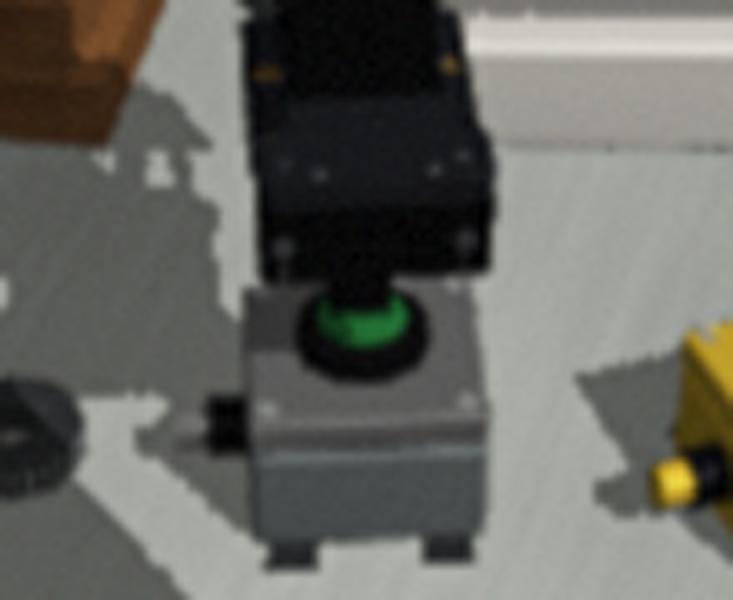

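The tip sits on the cap with 20 N against about 5 N needed, so it should be bottomed out. I'll check for spring travel while backing off.

```bash
python3 -m jog '[[[0,0,-7],[0,0,0],1],[[0,0,-7],[0,0,0],1],[[0,0,-7],[0,0,0],1]]'; python3 -m jog '[[[0,0,-4],[0,0,0],1],[[0,0,-4],[0,0,0],1],[[0,0,-4],[0,0,0],1]]'
```

```text
time_s: 2.17
position: [0.5102, -0.3085, 0.0763]
tcp_rot: [[0.937, 0.349, 0.004], [0.349, -0.937, -0.004], [0.002, 0.006, -1.0]]
force: [-0.2, -2.0, 2.5]
opening: 0.007
time_s: 2.42
position: [0.5095, -0.3065, 0.0778]
tcp_rot: [[0.937, 0.35, 0.0], [0.35, -0.937, -0.001], [0.0, 0.001, -1.0]]
force: [-0.2, -1.1, 2.5]
opening: 0.006
```

```bash
python3 - <<'E'
from h import *
b=save("side","/tmp/b.png")
cv2.imwrite("pics/crop4.png",cv2.resize(b[100:190,270:380],(733,600),interpolation=2)[:,:,::-1])
E
```

```text
(no output)
```

View pics/crop4.png

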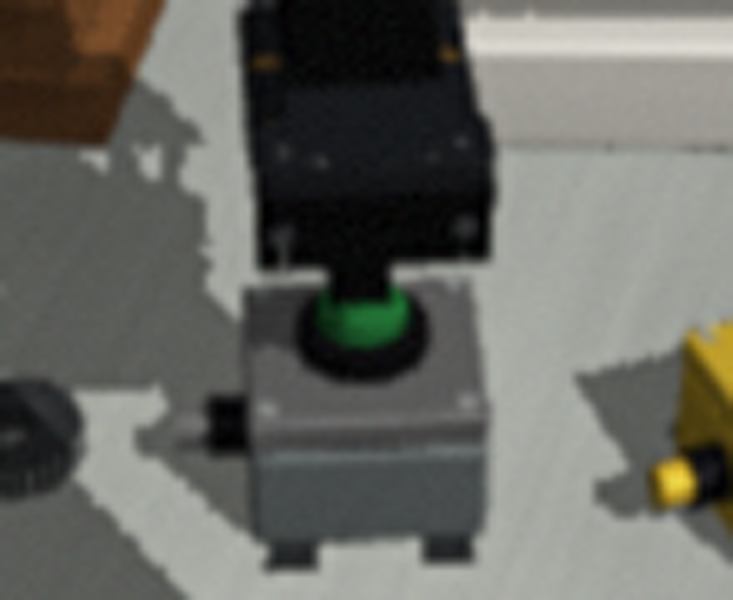

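The cap followed the tip up at about 2.5 N of spring force, so the button was pressed to its stop and is releasing. Next I'll lift, travel high and stop above the reject.

```bash
python3 -m jog '[[[0,0,-41],[0,0,0],1],[[0,0,-82],[0,0,0],1],[[0,0,-100],[0,0,0],1],[[136,-312,-100],[0,0,0],1],[[136,-312,-100],[0,0,0],1],[[136,-312,-100],[0,0,0],1],[[136,-312,-100],[0,0,0],1],[[136,-312,-100],[0,0,0],1],[[136,-312,-100],[0,0,0],1],[[136,-312,-100],[0,0,0],1],[[136,-312,-100],[0,0,0],1],[[136,-312,-100],[0,0,0],1]]'
python3 -m jog '[[[0,0,0],[0,0,0],1],[[0,0,0],[0,0,0],1]]'
python3 - <<'E'
from h import *
b=save("side","/tmp/b.png"); a=save("top","/tmp/a.png"); s=bot.read_state();p=np.array(s["position"]);R=np.array(s["tcp_rot"]);print(p,s["force"],proj("side",p))
print("move tool mm",1000*R.T@(np.array([.528,.034,.096])-p))
B=cv2.resize(b[150:360,170:380],(600,600),interpolation=2)
cv2.imwrite("pics/crop5.png",B[:,:,::-1])
E
```

```text
time_s: 3.47
position: [0.5253, 0.0402, 0.1765]
tcp_rot: [[0.935, 0.355, -0.004], [0.355, -0.935, 0.003], [-0.003, -0.005, -1.0]]
force: [-0.6, -0.4, 0.1]
opening: 0.006
time_s: 3.63
position: [0.527, 0.0341, 0.1769]
tcp_rot: [[0.936, 0.352, -0.002], [0.352, -0.936, -0.0], [-0.002, -0.0, -1.0]]
force: [0.2, -0.4, 0.4]
opening: 0.007
[0.5274632  0.03256495 0.17716582] [ 0.64324827 -0.57671293  0.44973799] [255.65300544 207.42375289]
move tool mm [ 1.08402284 -1.15756587 81.16479205]
```

View pics/crop5.png

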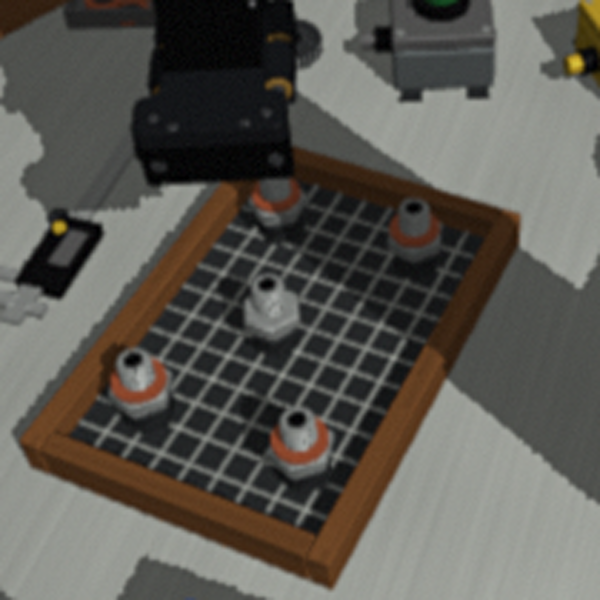

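The side crop shows the bare fitting's stud top at (268,285), i.e. pixel (264,250), which fits (0.527,0.033,0.071). The button cap is back up at the top right. I'll descend and hold for more than 2 s.

```bash
python3 -m jog '[[[0,-1,30],[0,0,0],1],[[0,-1,60],[0,0,0],1],[[0,-1,76],[0,0,0],1],[[0,-1,81],[0,0,0],1],[[0,-1,81],[0,0,0],1],[[0,-1,81],[0,0,0],1]]'
python3 - <<'E'
from h import *
print(ray("side",263.8,249.3,.071))
b=save("side","/tmp/b.png"); s=bot.read_state();p=np.array(s["position"]);R=np.array(s["tcp_rot"]);print(s["time_s"],p,s["force"],proj("side",p))
cv2.imwrite("pics/crop6.png",cv2.resize(b[190:290,210:320],(660,600),interpolation=2)[:,:,::-1])
E
```

```text
time_s: 4.23
position: [0.5278, 0.0336, 0.0969]
tcp_rot: [[0.937, 0.348, 0.001], [0.348, -0.937, -0.0], [0.0, 0.0, -1.0]]
force: [0.3, 0.4, 0.7]
opening: 0.008
[0.52513604 0.03358894 0.071     ]
4.2833 [0.52821367 0.03386528 0.09743507] [ 0.45528425  0.11845025 -0.21038852] [260.53861333 239.55503199]
```

View pics/crop6.png

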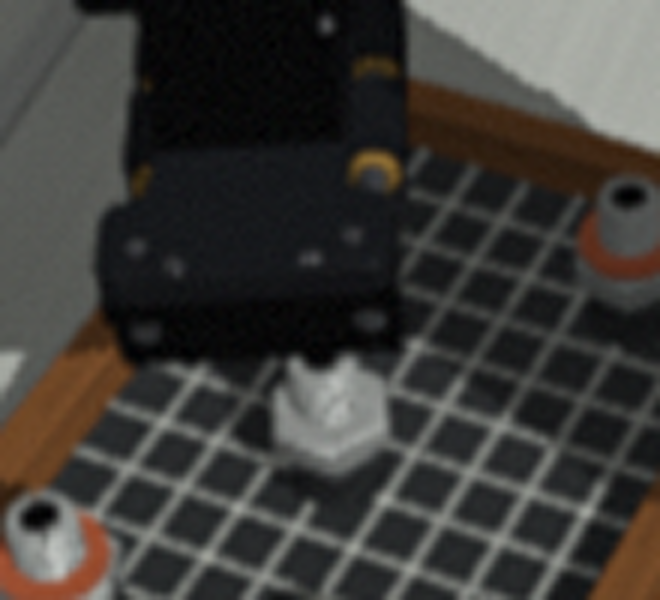

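The gripper hovers over the bare fitting, with the stud top at crop (325,358). Height is about 26 mm above its top, there is no contact force, and the lateral estimates agree within 3 mm. I'll hold 3 s and refine the bin from the saved pictures.

```bash
for i in 1; do python3 -m jog '[[[0,0,0],[0,0,0],1],[[0,0,0],[0,0,0],1],[[0,0,0],[0,0,0],1],[[0,0,0],[0,0,0],1],[[0,0,0],[0,0,0],1],[[0,0,0],[0,0,0],1],[[0,0,0],[0,0,0],1],[[0,0,0],[0,0,0],1],[[0,0,0],[0,0,0],1],[[0,0,0],[0,0,0],1],[[0,0,0],[0,0,0],1],[[0,0,0],[0,0,0],1]]'; done
python3 -m jog '[[[0,0,0],[0,0,0],1],[[0,0,0],[0,0,0],1],[[0,0,0],[0,0,0],1],[[0,0,0],[0,0,0],1],[[0,0,0],[0,0,0],1],[[0,0,0],[0,0,0],1],[[0,0,0],[0,0,0],1],[[0,0,0],[0,0,0],1],[[0,0,0],[0,0,0],1],[[0,0,0],[0,0,0],1],[[0,0,0],[0,0,0],1],[[0,0,0],[0,0,0],1]]'
python3 -m jog '[[[0,0,0],[0,0,0],1],[[0,0,0],[0,0,0],1],[[0,0,0],[0,0,0],1],[[0,0,0],[0,0,0],1],[[0,0,0],[0,0,0],1],[[0,0,0],[0,0,0],1],[[0,0,0],[0,0,0],1],[[0,0,0],[0,0,0],1],[[0,0,0],[0,0,0],1],[[0,0,0],[0,0,0],1],[[0,0,0],[0,0,0],1],[[0,0,0],[0,0,0],1]]'
python3 - <<'E'
from h import *
t=cv2.imread("pics/top1.png"); s=cv2.imread("pics/side1.png")
cx,cy=.60,.337
print([ (n,proj(n,(cx,cy,.075)).round()) for n in("top","side")])
for a in(0,):
  P=[(.6+dx,.337+dy,.075 if dx>0 else z) for dx,dy,z in((.075,.05,0),(.075,-.05,0),(-.075,-.05,.042),(-.075,.05,.042))]
  for n,im in(("top",t),("side",s)):
    cv2.polylines(im,[np.array([proj(n,p) for p in P]).round().astype(np.int32)],True,(0,255,255),1)
A=cv2.resize(t[135:225,130:210],(400,450),interpolation=2);B=cv2.resize(s[335:465,55:215],(400,325),interpolation=2)
c=np.zeros((450,400,3),np.uint8);c[:325]=B;cv2.imwrite("pics/crop7.png",np.hstack([A,c]))
E
```

```text
time_s: 5.28
position: [0.5272, 0.0349, 0.0965]
tcp_rot: [[0.937, 0.35, -0.0], [0.35, -0.937, 0.0], [-0.0, -0.0, -1.0]]
force: [0.3, -0.1, 0.2]
opening: 0.007
time_s: 6.28
position: [0.5272, 0.0349, 0.0966]
tcp_rot: [[0.937, 0.35, 0.0], [0.35, -0.937, 0.0], [0.0, -0.0, -1.0]]
force: [0.2, 0.0, -0.3]
opening: 0.008
time_s: 7.28
position: [0.5272, 0.0348, 0.0966]
tcp_rot: [[0.937, 0.35, -0.0], [0.35, -0.937, -0.0], [-0.0, 0.0, -1.0]]
force: [0.1, -0.4, 0.5]
opening: 0.004
[('top', array([171., 181.])), ('side', array([138., 388.]))]
```

View pics/crop7.png

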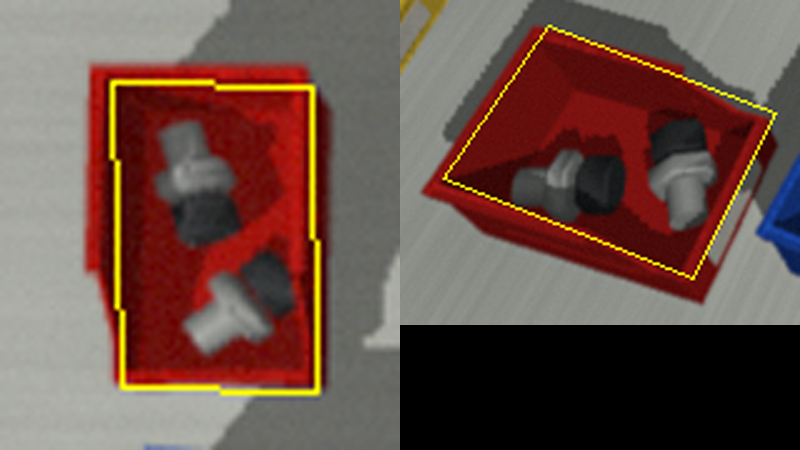

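The hold lasted about 3 s. The projected bin outline at (0.60,0.337) lies about 6 mm short in x and y in both views, so I take the centre as (0.606,0.343). I'll lift straight up, go over, then come down to about 35 mm above the rim.

```bash
python3 -m jog '[[[0,0,-40],[0,0,0],1],[[0,0,-80],[0,0,0],1],[[0,0,-80],[0,0,0],1],[[182,-261,-80],[0,0,0],1],[[182,-261,-80],[0,0,0],1],[[182,-261,-80],[0,0,0],1],[[182,-261,-80],[0,0,0],1],[[182,-261,-80],[0,0,0],1],[[182,-261,-80],[0,0,0],1],[[182,-261,-80],[0,0,0],1],[[182,-261,-80],[0,0,0],1],[[182,-261,-80],[0,0,0],1]]'
python3 -m jog '[[[0,0,0],[0,0,0],1],[[0,0,30],[0,0,0],1],[[0,0,55],[0,0,0],1],[[0,0,65],[0,0,0],1],[[0,0,65],[0,0,0],1],[[0,0,65],[0,0,0],1],[[0,0,65],[0,0,0],1]]'
python3 - <<'E'
from h import *
b=save("side","/tmp/b.png"); a=save("top","/tmp/a.png"); s=bot.read_state();p=np.array(s["position"]);print(s["time_s"],p,s["force"],proj("side",p))
cv2.imwrite("pics/crop8.png",np.hstack([cv2.resize(b,(400,300)),cv2.resize(a,(400,300))])[:,:,::-1])
E
```

```text
time_s: 8.28
position: [0.607, 0.3492, 0.1763]
tcp_rot: [[0.935, 0.355, 0.003], [0.355, -0.935, 0.004], [0.004, -0.002, -1.0]]
force: [1.2, -0.0, 0.5]
opening: 0.008
time_s: 8.87
position: [0.6075, 0.3427, 0.1131]
tcp_rot: [[0.937, 0.349, 0.003], [0.349, -0.937, 0.001], [0.003, 0.0, -1.0]]
force: [0.6, -0.2, 0.6]
opening: 0.012
8.9667 [0.60761892 0.34316532 0.11357302] [0.34093641 0.7557995  0.4719972 ] [121.81528548 378.78392953]
```

View pics/crop8.png

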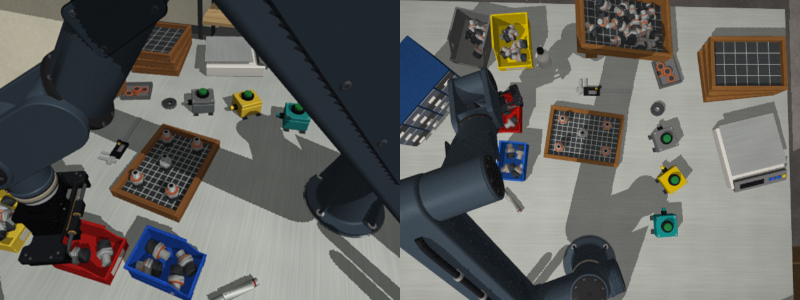

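The gripper is over the red bin. The five fittings are in their original layout, and nothing shows contact force. I'll settle and hand in.

```bash
python3 -m jog '[[[0,0,3],[0,0,0],1],[[0,0,3],[0,0,0],1],[[0,0,3],[0,0,0],1],[[0,0,3],[0,0,0],1],[[0,0,3],[0,0,0],1],[[0,0,3],[0,0,0],1],[[0,0,3],[0,0,0],1],[[0,0,3],[0,0,0],1],[[0,0,3],[0,0,0],1],[[0,0,3],[0,0,0],1],[[0,0,3],[0,0,0],1],[[0,0,3],[0,0,0],1]]'
python3 -m jog '[[[0,0,0],[0,0,0],1],[[0,0,0],[0,0,0],1],[[0,0,0],[0,0,0],1],[[0,0,0],[0,0,0],1],[[0,0,0],[0,0,0],1],[[0,0,0],[0,0,0],1],[[0,0,0],[0,0,0],1],[[0,0,0],[0,0,0],1],[[0,0,0],[0,0,0],1],[[0,0,0],[0,0,0],1],[[0,0,0],[0,0,0],1],[[0,0,0],[0,0,0],1]]'
python3 -c "
from rig import bot; print(bot.hand_in())"
```

```text
time_s: 9.97
position: [0.6063, 0.3431, 0.1085]
tcp_rot: [[0.937, 0.35, -0.0], [0.35, -0.937, -0.0], [-0.0, 0.0, -1.0]]
force: [0.4, -0.6, -0.2]
opening: 0.01
time_s: 10.97
position: [0.6063, 0.3431, 0.1085]
tcp_rot: [[0.937, 0.35, -0.0], [0.35, -0.937, 0.0], [-0.0, -0.0, -1.0]]
force: [-0.6, 0.5, 0.0]
opening: 0.009
the job is handed in; nothing more can be done
None
```

The job is handed in at about 11 s; no verdict is reported.

- **Call button:** I pressed the green button on the grey box to its stop, with about 20 N at the wrist. The cap sprang back as I lifted.
- **Reject:** I pointed straight down at the centre fitting, the only one without a copper ring, for about 3 s. The fingertips were about 26 mm above its top, with no contact force. My position estimates for it agreed within about 3 mm.
- **Red bin:** The arm finished pointing down at the middle of its mouth, about 33 mm above the rim, with the wrist force near zero.

**Disagreements:**
- The button top turned out about 8 mm higher than my camera estimate, so the press went deeper than planned but stayed well under the limits.
- My first estimate of the bin centre was about 6 mm off in x and y. I corrected it by eye before moving there.

The last overall pictures showed the fittings, tray and blue bin where they began, but the arm hid part of the red bin. I did not measure them again.

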